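# Hang the pattern holders in the two-part-door locker

## Robot

A 6-joint arm with a two-finger parallel gripper is mounted at the origin on the work surface. World frame = base frame: x ahead of the robot, y to its left, z up, the work surface at z = 0. Lengths are in mm, angles in rad, forces in N, time in s.
With the tool pointing down it reaches from about 400 to 825 mm from the base axis. Payload 7 kg.
Tool frame: the origin (TCP) lies at the very end of the fingers, on their centre line; the grasp point (between the pads) lies 19 mm behind it; z points along the fingers, y is the direction in which the jaws open and shut (so a half turn about z gives the same grasp; the last joint's range is limited). The gripper opens to 88 mm and grips with 3 to 60 N. Pads are 19 mm wide; open, the fingers measure 130 mm over their backs; the gripper's body (78 mm by 193 mm) begins 47 mm behind the grasp point.
Start: joints at [-1.052, 0.359, 0.012, 0, -1.224, -0.288], TCP at [154.385, -657.085, 226.561] pointing down, gripper open.
Joint ranges: [-3.07, 3.07], [-1.43, 2.12], [-1.02, 1.25], [-3.03, 1.67], [-3.05, -0], [-3.03, 3.03]. Speed limits (rad/s): [2.39, 2.39, 3.01, 3.14, 3.14, 3.14].

## Interface

Orientations are given as a unit quaternion [x, y, z, w].
In Python, from plant import bot gives the robot as it stands. Calls block until the motion is done:
- bot.move_ptp(position, orientation): joint-space move of the TCP to a pose.
- bot.line_to(position, velocity=150, ori=None): straight line of the TCP; ori=None keeps the orientation; velocity is the mean speed in mm/s.
- bot.move_joints(angles): joint-space move.
- bot.move_gripper(opening, force=None): finger opening in mm; force is the grip in N (None keeps the last); returns when the fingers have stopped.
- bot.pause(seconds).
- bot.solve_ik(position, orientation): joint angles nearest the present ones, or None.
- bot.read_state(): the state.
- bot.camera(name): name is "scene" or "top" or "wrist"; returns the picture (420x560x3 uint8, red, green, blue); there is no depth.
- bot.get_calibration(name): a dict with "fx", "fy", "cx", "cy" (pixels), "view" (4x4, takes a point from world to camera coordinates); the wrist camera has in their place "T_tool_cam" (4x4, takes a point from camera to tool coordinates, whose origin is the TCP and whose axes are the flange's). Camera axes: x right, y up, looking along -z (the intrinsics and any distortion apply to the point x, -y, -z); pixel columns grow to the right and rows downward; lengths in mm; the calibration is good to about 2 mm. A picture is of the moment at which its call begins: read the wrist's pose just before it. get_calibration takes no time and is no camera call.
A pose or a line that the arm cannot do raises bot.Unreachable and nothing moves.
- bot.close_job(): hands the job in, once; it reports no verdict.
The state is a dict: "t": time; "joint_pos": joint angles; "qvel": joint speeds; "tau": joint torques, N m; "tcp_pos": TCP position; "eef_rot": TCP orientation; "contact_force": force on the tool from outside, world axes, zero at the start; "moment": the same for the moment, N m; "width": finger opening in mm.
Only numpy, scipy, OpenCV 4.12 (cv2) and the standard library are available. Lean on these libraries where they do the work, as an engineer would, in place of code of your own. Each camera call takes 0.05 s, during which the arm holds its last target. There are 200 camera calls.

## Task

Put the pattern holders that stand on the cutting mat away: draw the top bolt of the locker, swing only the top half of its door wide open (the bottom half stays shut and bolted), then hook every holder onto the rail inside and slide it along until it hangs under the flag of its own colour. When all hang still at their flags, shut the top half fully and push its bolt fully home again, without disturbing the other things on the mat.

Things in the scene. Friction and masses are not known exactly. Their poses are not given: they have to be found in the camera images.
- locker: Fixed grey bench-top pattern locker, open at the top, 155 deep x 370 wide x 275 high. Origin: on the bench straight below the rail; x points into the locker, away from its door, y along the rail to the hinge side, z up. In this frame, mm: side walls' inner faces at y 120 (275 high) and y -120 (250 high), shelf top z 120, front stile with both bolts y -122 to -235, x -85 to -70, 275 high
- load_gap (a point): Point on the rail's axis (12 mm steel rail from wall to wall, 240 mm above the bench) in the middle of its open stretch, locker y -84 mm. Beyond y -46 mm and up to the wall at y 120 a fixed black keeper bar, 8 mm dia, runs 23 mm above the rail (axis to axis): there hooks only slide along and cannot be lowered on, so lower them on here, between y -55 and -112, and slide
- top_leaf (a joint): Top half of the door, plywood, rad: 0 shut, grows to 2.1 as it swings out to the robot's side (clockwise from above); friction 0.1 N m, stays where left. Hinge line vertical at locker x -85, y 120 mm. Shut, it fills the 240 mm doorway, x -85 (outer face) to -70, z 131 to 312 mm; the lower half below it, z 16 to 127 mm
- top_leaf_handle (a point): Grip point, 277 mm above the bench, of the top half's handle: a vertical round steel bar, 10 mm dia, 35 mm in front of the leaf's outer face, 200 mm along the leaf from the hinge line. The bar ends 20 mm above this point; 50 mm below it a level stem joins it to the leaf; the leaf's top edge is 35 mm above this point
- top_bolt (a joint): Sliding bolt of the top half, on the stile, in m: 0 fully home (20 mm across the front of the leaf, which it blocks), 0.035 fully drawn. Moves along the locker's -y as it is drawn; from 0.021 on the leaf is free. About 1.5 N friction, stays where left
- top_bolt_pin (a point): Grip point on the bolt's red upright pin, 10 mm dia: 14 mm below the pin's top, 286 mm above the bench, at locker y -160 mm when home, 30 mm in front of the stile's front face; 31 mm above the bolt's stem; moves with the bolt
- lower_leaf (a joint): Bottom half of the door, rad: 0 shut. It is to stay shut
- lower_bolt (a joint): Bolt of the bottom half, m: 0 home, as it starts and is to stay
- pink_holder: Pink pattern holder (may be absent), rigid, 200 g, standing upright: board 8 thick (y), x -53 to 56, z up to 65 mm, brown scalloped card on both faces, heavy steel foot 80 x 40 (y) x 6 mm. Origin: underside, below the hook. Grip ear: 8 thick (y), x -57 to -33, z 65 to 127, on the -x side (at first roughly towards the robot); pinch it across y from above, fingertips above z 70
- pink_hook (a point): Centre of the pink holder's hook, 105 mm above its origin, on the rail's axis when hung (its origin then 135 mm above the bench; it balances upright). The hook is 10 mm wide (y), open downwards, mouth 30 mm wide in x; outer top 12 mm and inner top 6 mm above this point, lips 6 mm below it; between lips and board 34 mm are free; it centres itself on the rail
- pink_flag: Small pink flag block, 14 x 14 x 14 mm, standing on the keeper bar: the place along the rail for the pink holder. Origin: middle of its foot, 26 mm above the rail's axis, y along the rail. The three flags stand 43 mm or more apart, in an order that varies
- teal_holder: Teal pattern holder (may be absent), rigid, 200 g, standing upright: board 8 thick (y), x -53 to 56, z up to 65 mm, brown scalloped card on both faces, heavy steel foot 80 x 40 (y) x 6 mm. Origin: underside, below the hook. Grip ear: 8 thick (y), x -57 to -33, z 65 to 127, on the -x side (at first roughly towards the robot); pinch it across y from above, fingertips above z 70
- teal_hook (a point): Centre of the teal holder's hook, 105 mm above its origin, on the rail's axis when hung (its origin then 135 mm above the bench; it balances upright). The hook is 10 mm wide (y), open downwards, mouth 30 mm wide in x; outer top 12 mm and inner top 6 mm above this point, lips 6 mm below it; between lips and board 34 mm are free; it centres itself on the rail
- teal_flag: Small teal flag block, 14 x 14 x 14 mm, standing on the keeper bar: the place along the rail for the teal holder. Origin: middle of its foot, 26 mm above the rail's axis, y along the rail. The three flags stand 43 mm or more apart, in an order that varies
- yellow_holder: Yellow pattern holder (may be absent), rigid, 200 g, standing upright: board 8 thick (y), x -53 to 56, z up to 65 mm, brown scalloped card on both faces, heavy steel foot 80 x 40 (y) x 6 mm. Origin: underside, below the hook. Grip ear: 8 thick (y), x -57 to -33, z 65 to 127, on the -x side (at first roughly towards the robot); pinch it across y from above, fingertips above z 70
- yellow_hook (a point): Centre of the yellow holder's hook, 105 mm above its origin, on the rail's axis when hung (its origin then 135 mm above the bench; it balances upright). The hook is 10 mm wide (y), open downwards, mouth 30 mm wide in x; outer top 12 mm and inner top 6 mm above this point, lips 6 mm below it; between lips and board 34 mm are free; it centres itself on the rail
- yellow_flag: Small yellow flag block, 14 x 14 x 14 mm, standing on the keeper bar: the place along the rail for the yellow holder. Origin: middle of its foot, 26 mm above the rail's axis, y along the rail. The three flags stand 43 mm or more apart, in an order that varies
- drink_can: Bystander, not part of the job: blue drink can, 62 dia x 115 high; origin in the middle of its underside
- pink_spool: Bystander, not part of the job: pink thread spool, 34 dia x 40 high; origin in the middle of its underside
- blue_spool: Bystander, not part of the job: blue thread spool, 34 dia x 40 high; origin in the middle of its underside
- tape_roll: Bystander, not part of the job: orange roll of tape lying flat, 90 dia x 22 high; origin in the middle of its underside
- charger: Bystander, not part of the job: white plug-in charger, 45 x 45 x 28 high; origin in the middle of its underside
- chalk_block: Bystander, not part of the job: pale block of tailor's chalk, 50 x 32 x 12 high; origin in the middle of its underside
- marker: Bystander, not part of the job: white marker pen lying, 130 x 12 x 12; origin in the middle of its underside
There are look-alikes about, which are no part of the job. Several things look just like the teal_holder: the one meant starts nearest to the robot's base.

How it is judged (in metres and radians):
On the way, in this order (a step that is already met when the one before it is completed fails the run):
1. the top bolt is drawn and the top half of the door stands wide open (80 degrees or more) (value of joint top_leaf above 1.4 rad and value of joint top_bolt above 0.02 m), for 0.2 s.
2. with the top half still open, every holder hangs from the rail under the flag of its own colour (value of joint top_leaf above 1 rad and y of pink_hook in the frame of pink_flag between -0.012 and 0.012 m and x of pink_hook in the frame of locker between -0.009 and 0.009 m and z of pink_hook in the frame of locker between 0.23 and 0.25 m and angle between each of pink_holder, teal_holder, yellow_holder's own z axis and vertical below 0.2 rad and y of teal_hook in the frame of teal_flag between -0.012 and 0.012 m and x of teal_hook in the frame of locker between -0.009 and 0.009 m and z of teal_hook in the frame of locker between 0.23 and 0.25 m and y of yellow_hook in the frame of yellow_flag between -0.012 and 0.012 m and x of yellow_hook in the frame of locker between -0.009 and 0.009 m and z of yellow_hook in the frame of locker between 0.23 and 0.25 m), for 0.3 s.
3. the top half is shut, its bolt not yet home (value of joint top_leaf below 0.05 rad and value of joint top_bolt above 0.015 m), for 0.1 s.
At the end, for the whole second after the job is handed in: Each holder present hangs still and upright by its hook from the rail (hook centre within 9 mm of the rail axis), within 12 mm of its own flag along the rail; the top half is shut (under 0.04 rad), its bolt within 6 mm of home; the bottom half is shut and bolted (value of joint each of top_leaf, lower_leaf below 0.04 rad and value of joint top_bolt below 0.006 m and value of joint lower_bolt below 0.008 m and y of pink_hook in the frame of pink_flag between -0.012 and 0.012 m and x of pink_hook in the frame of locker between -0.009 and 0.009 m and z of pink_hook in the frame of locker between 0.23 and 0.25 m and angle between each of pink_holder, teal_holder, yellow_holder's own z axis and vertical below 0.2 rad and y of teal_hook in the frame of teal_flag between -0.012 and 0.012 m and x of teal_hook in the frame of locker between -0.009 and 0.009 m and z of teal_hook in the frame of locker between 0.23 and 0.25 m and y of yellow_hook in the frame of yellow_flag between -0.012 and 0.012 m and x of yellow_hook in the frame of locker between -0.009 and 0.009 m and z of yellow_hook in the frame of locker between 0.23 and 0.25 m and linear speed of each of pink_holder, teal_holder, yellow_holder below 0.05 m/s); the robot touches nothing.
It fails at once if the bottom half of the door is opened or its bolt drawn (value of joint lower_leaf above 0.06 rad or value of joint lower_bolt above 0.012 m).
It fails at once if another thing on the mat is pushed more than 40 mm (distance of any of drink_can, pink_spool, blue_spool, tape_roll, charger, chalk_block, marker from where it was at the start of the episode above 0.04 m).
Of pink_holder, teal_holder, yellow_holder only 2 to 3 are there at a start; the rules pass over those that are not, and their reading is None.
At some moment in a run one of pink_holder, teal_holder, yellow_holder may be knocked a few centimetres aside while the robot is not near it.
Once in a run the grip may slacken for a moment while it holds something.
It also fails if it takes over 210 s, if anything falls off the work surface, if the arm or the gripper's body presses on something with over 40 N, if the wrist force passes 120 N, or if a joint passes its speed limit or range.

## Working session

There is one attempt and no reset: what is moved stays moved. The work goes in short steps, each a Python script; the robot and the scene stay as the last script left them, time stands still between calls to the robot, and variables do not carry over. Pictures are saved under pics/ and viewed, on a budget of 14 in all, crops included, one or two more only if the job needs it, and the job is handed in when it is done.

```bash
ls; mkdir -p pics; python3 - <<'E'
from plant import bot
import cv2,numpy as np
for n in("scene","top"):
    im=bot.camera(n); cv2.imwrite(f"pics/{n}0.png",im[:,:,::-1]); c=bot.get_calibration(n); print(n,{k:np.round(v,3).tolist() if not isinstance(v,str) else v for k,v in c.items()})
print(bot.get_calibration("wrist")); s=bot.read_state();print(s)
E
```

```text
pics
scene {'fx': 405.634, 'fy': 405.634, 'cx': 278.614, 'cy': 206.323, 'view': [[-0.863, 0.505, -0.018, 542.044], [-0.289, -0.463, 0.838, -78.47], [0.414, 0.728, 0.546, -1652.74], [0.0, 0.0, 0.0, 1.0]]}
top {'fx': 506.076, 'fy': 506.076, 'cx': 281.897, 'cy': 210.265, 'view': [[0.011, -1.0, 0.024, -174.433], [0.983, 0.015, 0.182, -551.481], [-0.182, 0.021, 0.983, -1430.092], [0.0, 0.0, 0.0, 1.0]]}
{'fx': 338.1708081178887, 'fy': 338.1708081178887, 'cx': 284.02665670901297, 'cy': 213.40253456260984, 'T_tool_cam': array([[-9.08280274e-04,  9.52690795e-01,  3.03939835e-01,
         8.36904373e+01],
       [ 9.99999534e-01,  9.64483102e-04, -3.47908418e-05,
         5.60456520e-03],
       [-3.26289750e-04,  3.03939662e-01, -9.52691228e-01,
        -1.58692928e+02],
       [ 0.00000000e+00,  0.00000000e+00,  0.00000000e+00,
         1.00000000e+00]])}
{'t': 0.1, 'joint_pos': array([-1.05189524e+00,  3.59326452e-01,  1.11828454e-02, -2.94118591e-04,
       -1.22405192e+00, -2.88092343e-01]), 'qvel': array([-2.08997125e-04, -3.18917883e-03,  3.02851855e-03,  9.48958150e-05,
        4.63810167e-04, -1.04839331e-03]), 'tau': array([-1.75230922e-03, -5.84162772e+01,  2.93752116e+01,  7.01553941e+00,
        1.01886241e-02, -8.06606204e-05]), 'tcp_pos': array([ 154.29769244, -656.71485096,  225.72579853]), 'eef_rot': array([-1.15098611e-01,  9.93353815e-01,  6.97709148e-04, -1.47521130e-04]), 'contact_force': array([ 0.19432768, -0.3459497 , -0.0674341 ]), 'moment': array([-0.00405925,  0.04201557,  0.03219607]), 'width': 87.68561031077903}
```

View pics/scene0.png

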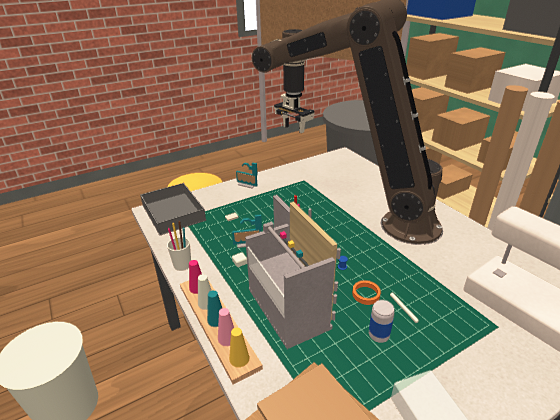

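View pics/top0.png

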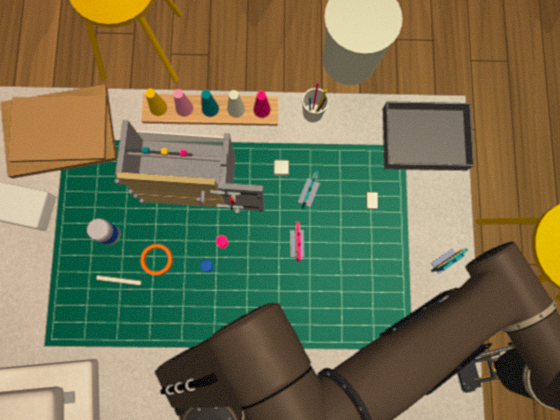

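The pink holder is at (298,242) in the top view. A teal candidate stands on the mat at (310,190), and another is off the mat at (450,258). I see no yellow one yet. Next I'll enlarge both areas.

```bash
cat > h.py <<'E'
from plant import bot
import cv2,numpy as np
from scipy.spatial.transform import Rotation as R
def proj(n,P,c=None):
    c=c or bot.get_calibration(n); p=c["view"]@np.append(P,1)
    return np.array([c["cx"]+c["fx"]*p[0]/-p[2], c["cy"]-c["fy"]*p[1]/-p[2]])
def wview(s):
    T=np.eye(4);T[:3,:3]=R.from_quat(s["eef_rot"]).as_matrix();T[:3,3]=s["tcp_pos"]
    c=dict(bot.get_calibration("wrist"));c["view"]=np.linalg.inv(T@c["T_tool_cam"]);return c
def ray(n,uv,z,c=None):
    c=c or bot.get_calibration(n);V=np.linalg.inv(c["view"])
    d=V[:3,:3]@np.array([(uv[0]-c["cx"])/c["fx"],-(uv[1]-c["cy"])/c["fy"],-1.]);o=V[:3,3]
    return o+d*(z-o[2])/d[2]
def crop(im,x0,y0,w,h,k,name):
    cv2.imwrite(name,cv2.resize(im[y0:y0+h,x0:x0+w,::-1],None,fx=k,fy=k,interpolation=cv2.INTER_CUBIC))
E
python3 - <<'E'
from h import *
im=bot.camera("top")
a=cv2.resize(im[115:215,110:270],None,fx=5,fy=5,interpolation=cv2.INTER_CUBIC)
cv2.imwrite("pics/a.png",a[:,:,::-1])
crop(im,280,160,200,120,4,"pics/b.png")
for uv in [(310,190),(450,258),(298,242)]:
    p=ray("top",uv,60);print(uv,p,np.hypot(*p[:2]))
print(proj("top",[0,0,0]))
E
```

```text
(310, 190) [ 614.32988948 -248.80443921   60.        ] 662.8007710317329
(450, 258) [ 419.8557675  -653.97984654   60.        ] 777.1541064599345
(298, 242) [ 460.08308221 -214.32464575   60.        ] 507.5544269437604
[220.16967691 405.42091894]
```

View pics/a.png

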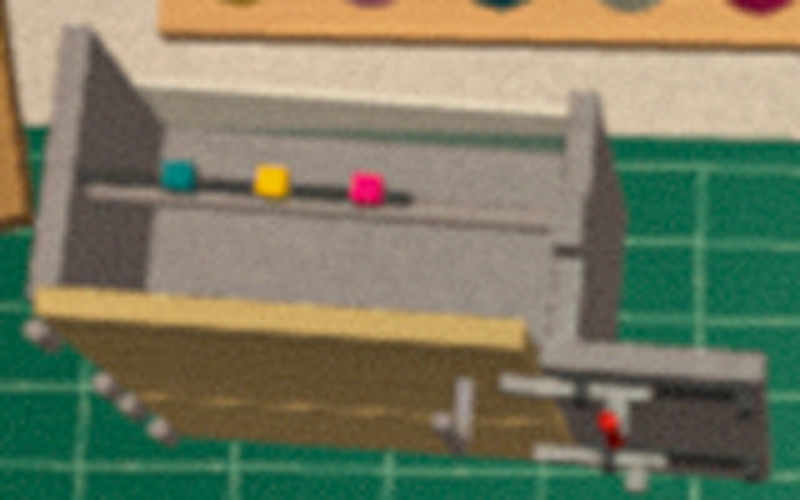

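View pics/b.png

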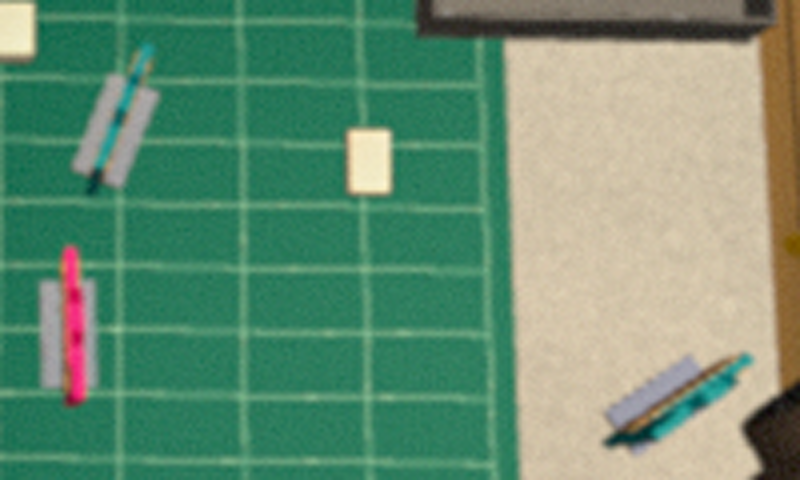

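Top view: the flags run teal, yellow, pink, from the hinge side towards the gap, at crop (180,174), (272,180) and (367,186). The red pin is at (607,417). The teal candidates are on the mat at px (309,190), r 663 mm, and off the mat at px (450,258), r 777 mm. The mat one is nearest the base and stands on the mat, so it fits. The enlarged crop shows both clearly, and the ear is at the dark lower-left end, facing the robot. I'll fit the locker and holder poses next.

```bash
cat >> h.py <<'E'
def fit_locker():
    from scipy.optimize import least_squares
    L=[(-85,120,312,35,312),(-85,-120,312,525,345),(0,120,240,86,189),(0,-120,240,551,224),(-115,-160,300,607,415),(-70,-235,275,766,355)]
    def res(q):
        c,s=np.cos(q[2]),np.sin(q[2]);o=[]
        for x,y,z,u,v in L:
            o+=list(proj("top",[q[0]+c*x-s*y,q[1]+s*x+c*y,z])-np.array([110+u/5,115+v/5]))
        return o
    return least_squares(res,[650,50,0])
E
python3 - <<'E'
from h import *
r=fit_locker();print(r.x,r.fun.round(2))
x,y,t=r.x
M=np.array([[np.cos(t),-np.sin(t)],[np.sin(t),np.cos(t)]])
for n,u,v in(("teal",180,174),("yel",272,180),("pink",367,186)):
    p=ray("top",(110+u/5,115+v/5),280)[:2]-[x,y]; print(n,M.T@p)
# holders: foot corners z 6, ends of the board
b=lambda u,v,z: ray("top",(280+u/4,160+v/4),z)[:2]
print("pink foot",b(40,282,6),b(95,282,6),b(95,388,6),b(40,388,6)," ear top",b(75,402,127), "board far",b(70,248,65))
print("teal foot",b(112,74,6),b(159,92,6),b(122,187,6),b(72,172,6)," ear",b(92,190,127),"far",b(148,46,65))
for n,(u,v) in dict(can=(98,229),tape=(156,260),bsp=(207,266),psp=(222,241),chalk=(281,167),charger=(372,200)).items(): print(n,ray("top",(u,v),30)[:2].round())
E
```

```text
[ 6.57920473e+02  1.16751098e+02 -5.22756060e-02] [-1.1   0.38  0.07  0.46  1.06 -0.03  0.69 -0.73 -0.48  0.67 -0.14 -0.83]
teal [-0.53301406 64.46712359]
yel [-0.3933262  18.27707742]
pink [ -0.14717822 -29.45257657]
pink foot [ 501.02873599 -193.03002206] [ 501.63731748 -234.36787523] [ 422.01841871 -234.64077297] [ 421.46714008 -193.69671914]  ear top [ 401.13727513 -213.00660189] board far [ 517.66118257 -212.28341765]
teal foot [ 662.63761711 -246.85110496] [ 649.09019971 -282.88186259] [ 574.63322828 -254.60849044] [ 585.61776812 -216.61134685]  ear [ 548.76357849 -224.0885001 ] far [ 669.49448313 -269.04271374]
can [494. 371.]
tape [405. 197.]
bsp [390.  48.]
psp [464.   7.]
chalk [ 691. -163.]
charger [ 594. -437.]
```

The fit is consistent (residuals under 1.1 px): locker at (657.9, 116.8), yaw -0.052. Now the bolt.

```bash
cat >> h.py <<'E'
LX,LY,LT=657.9,116.8,-0.0523
def W(x,y,z=None):
    c,s=np.cos(LT),np.sin(LT);p=[LX+c*x-s*y,LY+s*x+c*y]
    return np.array(p if z is None else p+[z])
def Lk(p):
    c,s=np.cos(LT),np.sin(LT);d=np.array(p[:2])-[LX,LY];return np.array([c*d[0]+s*d[1],-s*d[0]+c*d[1]])
def Q(a): f=(a+np.pi)/2;return [np.cos(f),np.sin(f),0,0]
def st(t=""):
    s=bot.read_state();print(t,"t%.1f"%s["t"],"tcp",s["tcp_pos"].round(1),"lk",Lk(s["tcp_pos"]).round(1),"F",s["contact_force"].round(1),"w%.1f"%s["width"],"j",s["joint_pos"].round(2));return s
def shot(name):
    s=bot.read_state();im=bot.camera("wrist");np.save(name+".npy",wview(s)["view"]);cv2.imwrite(name+".png",im[:,:,::-1]);return im
E
python3 - <<'E'
from h import *
s=bot.read_state()
bot.line_to([s["tcp_pos"][0]+40,-600,420],250)
bot.move_ptp(W(-115,-160,400),Q(LT)); st()
bot.move_gripper(40,20)
cv2.imwrite("pics/top1.png",bot.camera("top")[:,:,::-1])
bot.line_to(W(-115,-160,330),200)
shot("pics/w1"); bot.line_to(W(-115,-160,267),80); st("down")
bot.move_gripper(0,25); st("grip")
E
```

```text
t3.5 tcp [534.7 -37.6 400. ] lk [-115.  -160.6] F [0.2 0.4 0.9] w87.5 j [ 0.3   0.06  0.02  0.   -1.53 -1.92]
down t6.0 tcp [535.  -36.9 267.6] lk [-114.7 -160. ] F [-0.3 -0.4 -0.5] w39.9 j [ 0.3   0.1  -0.23  0.   -1.24 -1.92]
grip t6.6 tcp [534.7 -37.  267.1] lk [-115. -160.] F [-0.8  1.6  0.6] w9.2 j [ 0.3   0.1  -0.23 -0.   -1.24 -1.92]
```

View pics/top1.png

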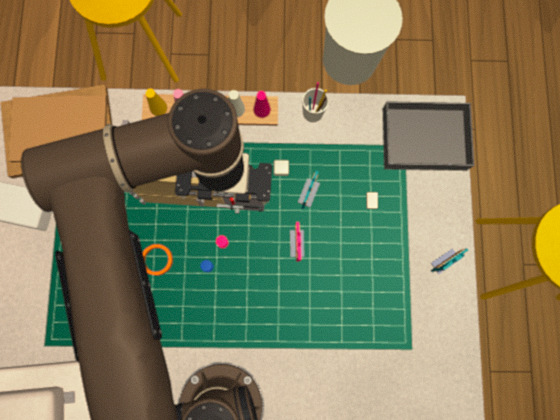

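The pin is gripped (width 9.2). The top view shows no other teal holder nearer the base, so the one at (309,190) is confirmed. Next I draw the bolt and open the leaf, with the gripper half-turned so joint 6 stays in range.

```bash
cat >> h.py <<'E'
HG=np.array([-85,120.])
def hp(th,z):
    c,s=np.cos(th),np.sin(th);x,y=-35,-200
    return W(HG[0]+c*x+s*y,HG[1]-s*x+c*y,z)
def swing(th0,th1,n,v,lag=1.0,yoff=np.pi):
    for th in np.linspace(th0,th1,n+1)[1:]:
        bot.line_to(hp(th,258),v,Q(LT+yoff-lag*th))
E
python3 - <<'E'
from h import *
bot.line_to(W(-115,-196,267),60); st("drawn")
bot.move_gripper(30); 
bot.line_to(W(-115,-195,340),150)
bot.move_ptp(hp(0,345),Q(LT+np.pi)); 
for th in (0,.5,1,1.5,2.0):
    q=bot.solve_ik(hp(th,258),Q(LT+np.pi-th)); print(th,None if q is None else np.round(q,2))
bot.line_to(hp(0,258),100); st("at handle"); bot.move_gripper(0,20); s=st("grip")
E
```

```text
drawn t7.3 tcp [533.  -70.5 267.1] lk [-115.  -193.6] F [-4.4 17.3  5.8] w9.4 j [ 0.23  0.11 -0.23 -0.01 -1.24 -1.85]
0 [ 0.45  0.11 -0.25  0.   -1.22  1.07]
0.5 [ 0.63 -0.04 -0.4   0.   -1.21  0.38]
1 [ 0.89 -0.09 -0.45  0.   -1.21 -0.37]
1.5 [ 1.05 -0.01 -0.38  0.   -1.21 -1.03]
2.0 [ 1.07  0.14 -0.21  0.   -1.22 -1.55]
at handle t12.0 tcp [534.3  43.3 258.7] lk [-119.6  -79.9] F [-0.4  0.1  0.6] w29.8 j [ 0.45  0.11 -0.24  0.   -1.22  1.07]
grip t12.5 tcp [534.2  45.  258.3] lk [-119.8  -78.2] F [-0.5  7.7  2. ] w9.2 j [ 0.45  0.11 -0.24 -0.   -1.22  1.07]
```

```bash
python3 - <<'E'
from h import *
swing(0,2.0,14,70); s=st("open"); 
bot.move_gripper(30); st()
p=s["tcp_pos"]; bot.line_to([p[0],p[1],350],150)
bot.move_ptp(W(-190,-100,400),Q(LT))
# look at pink from where the camera sees both holders
bot.move_ptp([400,-190,330],Q(0)); bot.pause(.2)
shot("pics/w2"); cv2.imwrite("pics/s2.png",bot.camera("scene")[:,:,::-1]); st()
E
```

```text
open t20.5 tcp [418.8 364.3 258.4] lk [-251.7  234.7] F [ 5.  -2.3  2.2] w9.2 j [ 1.07  0.14 -0.21  0.   -1.22 -1.55]
 t21.1 tcp [418.1 364.7 258. ] lk [-252.4  235.1] F [-0.4 -0.4 -0.1] w30.1 j [ 1.07  0.14 -0.21 -0.   -1.22 -1.55]
 t24.4 tcp [ 400.5 -189.3  330.2] lk [-241.  -319.2] F [ 0.5  0.5 -0.6] w29.8 j [ 0.01 -0.09 -0.29  0.   -1.38 -1.58]
```

View pics/w2.png

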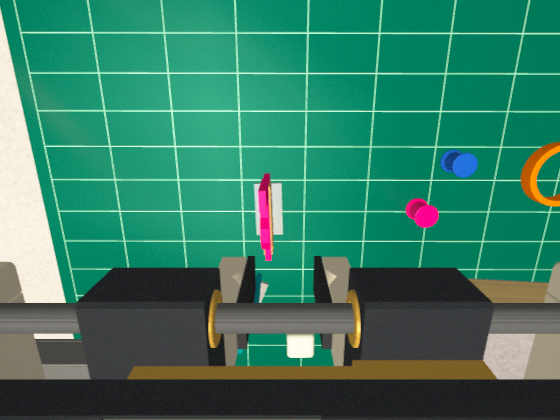

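View pics/s2.png

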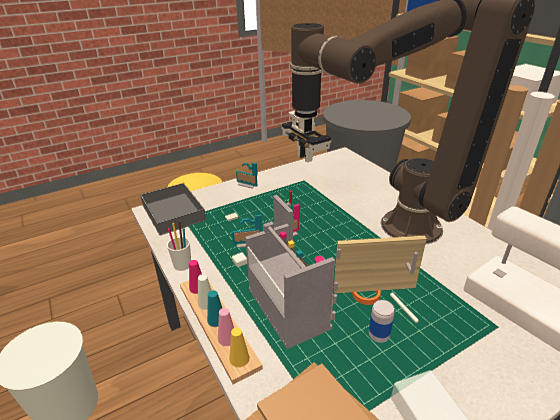

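The leaf stands open at about 2.0 rad. Pink is at wrist px (267,178) to (266,258), with the ear end up, towards the robot. I'll take teal first because its flag is the farthest one, so a close look comes next.

```bash
python3 - <<'E'
from h import *
c=dict(bot.get_calibration("wrist"));c["view"]=np.load("pics/w2.npy")
print("pink foot",[ray("",uv,6,c)[:2].round(1) for uv in((255,185),(281,184),(281,235))],"eartop",ray("",(267,176),127,c))
bot.move_gripper(40); 
bot.move_ptp([555,-225,330],Q(-.37)); bot.pause(.3)
im=shot("pics/w3"); crop(im,180,80,200,180,4,"pics/w3c.png"); st()
E
```

```text
pink foot [array([ 427.8, -231.5]), array([ 426.3, -193.5]), array([ 506. , -193.7])] eartop [ 390.0943244  -207.67600333  127.        ]
 t25.9 tcp [ 554.6 -224.9  330.9] lk [ -85.3 -346.6] F [-0.2 -0.5  0.5] w39.9 j [-0.06  0.18  0.01  0.   -1.39 -1.88]
```

View pics/w3c.png

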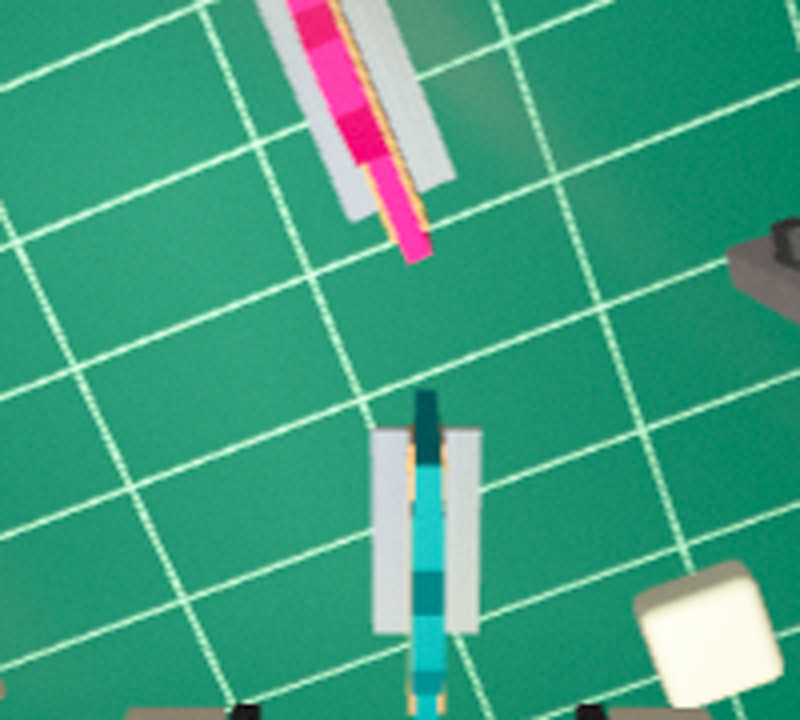

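Teal is confirmed in the crop: foot corners at (372,428), (482,428), (480,633), (373,633), and the dark ear at rows 390-465, col 427, towards the robot. Compute and grasp.

```bash
cat >> h.py <<'E'
def pose_from_foot(px,npy):
    # px: foot corners, first two at ear end (left,right), then far (right,left)
    c=dict(bot.get_calibration("wrist"));c["view"]=np.load(npy)
    P=np.array([ray("",u,6,c)[:2] for u in px]);d=P[2]+P[3]-P[0]-P[1]
    return P.mean(0),np.arctan2(d[1],d[0]),np.linalg.norm(d)/2
def hpos(o,a,x,z): return np.array([o[0]+x*np.cos(a),o[1]+x*np.sin(a),z])
E
python3 - <<'E'
from h import *
px=np.array([(372,428),(482,428),(480,633),(373,633)])/4+[180,80]
o,a,l=pose_from_foot(px,"pics/w3.npy");print(o,a,l)
c=dict(bot.get_calibration("wrist"));c["view"]=np.load("pics/w3.npy")
e1=ray("",(180+427/4,80+390/4),127,c);e2=ray("",(180+428/4,80+465/4),127,c);print("ear",e1,e2)
for q in(hpos(o,a,-57,127),hpos(o,a,-33,127)):print("exp",q)
bot.line_to(hpos(o,a,-46,200),150,Q(a)); st()
bot.move_gripper(36)
bot.line_to(hpos(o,a,-46,85),80); st("low")
bot.move_gripper(0,35); st("grip")
E
```

```text
[ 621.97668366 -247.05347575] -0.3704986774692546 80.72415753427013
ear [ 547.40197538 -219.33956072  127.        ] [ 567.18021489 -226.67122547  127.        ]
exp [ 568.84431035 -226.41489765  127.        ]
exp [ 591.21583595 -235.10482527  127.        ]
 t26.9 tcp [ 579.6 -230.6  201. ] lk [ -60.1 -351. ] F [-0.5  0.   1. ] w39.8 j [-0.07  0.29 -0.15  0.   -1.13 -1.88]
low t28.8 tcp [ 579.4 -230.5   85.6] lk [ -60.2 -350.9] F [ 0.7  0.2 -0.8] w36.2 j [-0.07  0.4  -0.28  0.   -0.89 -1.88]
grip t29.4 tcp [ 579.  -230.4   85. ] lk [ -60.6 -350.9] F [-0.8 -0.   0.2] w7.9 j [-0.07  0.4  -0.28  0.   -0.89 -1.88]
```

The ear reading includes its shaded outer face, so it agrees with the foot estimate. The ear is gripped at width 7.9. Now lift and carry, comparing wrist images in code to detect slip.

```bash
cat >> h.py <<'E'
def blob(im,col):
    h=cv2.cvtColor(im,cv2.COLOR_RGB2HSV);lo,hi={"teal":(83,97),"pink":(160,176)}[col]
    m=cv2.inRange(h,(lo,140,50),(hi,255,255));m[:,:200]=0;m[:,340:]=0
    y,x=np.nonzero(m);return len(x),np.round([x.mean(),y.mean()]+np.percentile(x,[2,98]).tolist()+np.percentile(y,[2,98]).tolist(),1) if len(x) else None
E
python3 - <<'E'
from h import *
s=bot.read_state();p=s["tcp_pos"]
bot.line_to([p[0],p[1],200],100); bot.pause(.2);im=bot.camera("wrist");print(blob(im,"teal")); st("lift")
bot.line_to([p[0]-40,p[1],425],200); st("high")
bot.move_ptp(W(-136,-72,425),Q(LT)); bot.pause(.2); im=shot("pics/w4");print(blob(im,"teal")); st("above")
E
```

```text
(2808, array([287.5, 223.7, 246. , 335. ,   1. , 363. ]))
lift t31.0 tcp [ 578.9 -230.4  199.5] lk [ -60.8 -350.9] F [ 0.2  0.3 -1.9] w7.8 j [-0.07  0.29 -0.15 -0.   -1.13 -1.88]
high t32.3 tcp [ 538.8 -230.2  423.6] lk [-100.8 -352.7] F [ 0.4 -0.1 -2.3] w7.8 j [-0.07  0.15  0.17 -0.   -1.59 -1.87]
(3175, array([294.6, 218. , 274. , 338. ,   2. , 363. ]))
above t33.6 tcp [518.5  51.1 424.9] lk [-135.7  -72.9] F [ 1.2  0.4 -1.8] w7.7 j [ 0.48  0.03  0.04  0.   -1.58 -2.1 ]
```

View pics/w4.png

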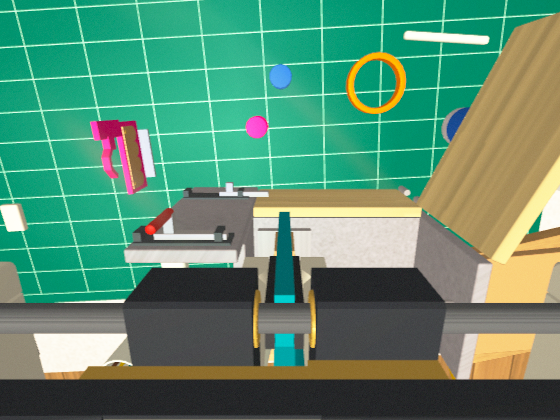

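Teal hangs straight in the grip: the ear is at (284,212-300), with the foot symmetric behind it. Pink is still upright at (130,160). Lower in and go forward.

```bash
python3 - <<'E'
from h import *
bot.line_to(W(-136,-72,245),120); st("low")
for x in(-116,-96,-76,-56,-46):
    bot.line_to(W(x,-72,244),80); st("fwd")
im=shot("pics/w5");print(blob(im,"teal")); crop(im,160,120,250,200,3,"pics/w5c.png")
E
```

```text
low t35.2 tcp [518.7  52.1 245.7] lk [-135.6  -71.9] F [-1.1  0.5 -1.5] w7.9 j [ 0.48  0.09 -0.29  0.   -1.18 -2.1 ]
fwd t35.6 tcp [538.7  50.8 243.5] lk [-115.6  -72.1] F [-0.9 -0.7 -2. ] w8.1 j [ 0.46  0.13 -0.26 -0.   -1.19 -2.08]
fwd t36.0 tcp [558.5  49.8 243.6] lk [-95.7 -72.1] F [-0.6  1.2 -1.7] w7.9 j [ 0.44  0.16 -0.22 -0.   -1.19 -2.06]
fwd t36.5 tcp [578.3  48.8 243.7] lk [-75.9 -72.1] F [ 0.1 -0.2 -2.3] w7.5 j [ 0.42  0.19 -0.18 -0.   -1.2  -2.04]
fwd t36.9 tcp [598.2  47.8 243.7] lk [-56.  -72.1] F [-0.8  0.  -2.4] w7.6 j [ 0.4   0.23 -0.13 -0.   -1.21 -2.03]
fwd t37.1 tcp [608.3  47.3 243.8] lk [-45.9 -72. ] F [-0.8 -0.1 -1.7] w7.8 j [ 0.4   0.24 -0.11 -0.   -1.22 -2.02]
(2511, array([289.9, 244.5, 275. , 336. ,   2. , 363. ]))
```

View pics/w5c.png

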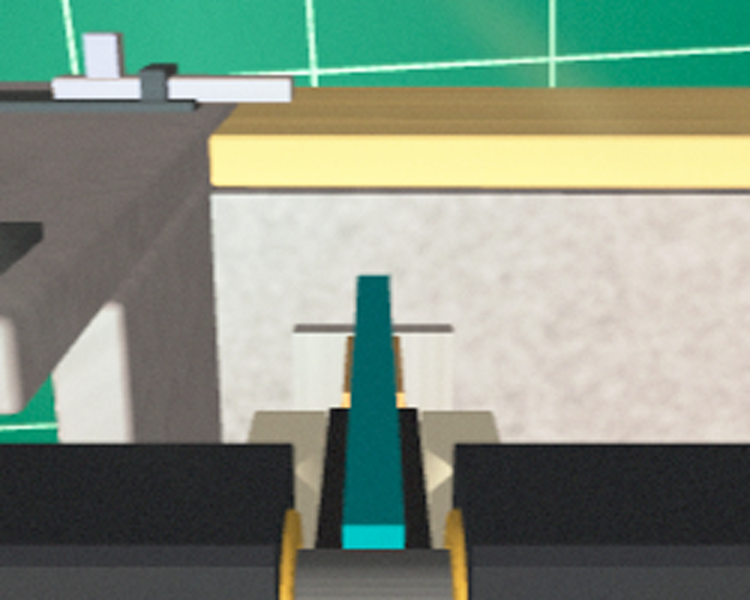

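```bash
python3 - <<'E'
from h import *
for z in(232,226,223,221,219.5,218):
    bot.line_to(W(-46,-72,z),30); bot.pause(.15); s=st("low")
    if s["contact_force"][2]>1: break
z=s["tcp_pos"][2]+.5
for y in(-40,0,40,64.5):
    bot.line_to(W(-46,y,z),50); s=st("slide")
    if abs(s["contact_force"]).max()>20: break
E
```

```text
low t37.9 tcp [608.3  47.4 232.2] lk [-45.9 -71.9] F [-1.  -1.1 -1.8] w7.7 j [ 0.4   0.25 -0.13  0.   -1.19 -2.02]
low t38.4 tcp [608.3  47.3 226.1] lk [-45.9 -72. ] F [-0.  -0.9 -1.8] w7.6 j [ 0.4   0.25 -0.14  0.   -1.18 -2.02]
low t38.8 tcp [608.2  47.3 223. ] lk [-46. -72.] F [-0.6 -0.7 -1. ] w7.6 j [ 0.4   0.26 -0.14  0.   -1.17 -2.02]
low t39.2 tcp [608.2  47.3 221. ] lk [-46. -72.] F [ 0.2  0.5 -2.1] w7.7 j [ 0.4   0.26 -0.15  0.   -1.17 -2.02]
low t39.6 tcp [608.5  47.3 219.8] lk [-45.7 -71.9] F [-0.8  0.3  0.2] w7.8 j [ 0.4   0.26 -0.15  0.   -1.16 -2.02]
low t40.0 tcp [608.4  47.3 219. ] lk [-45.8 -72. ] F [-3.5  0.7  5.2] w7.9 j [ 0.4   0.26 -0.15  0.   -1.16 -2.02]
slide t40.8 tcp [609.9  80.  219.3] lk [-46.  -39.3] F [-1.5  1.7  0.8] w7.8 j [ 0.45  0.27 -0.14 -0.   -1.17 -2.07]
slide t41.7 tcp [611.9 119.4 219.4] lk [-46.1   0.1] F [ 0.6 -0.3 -1. ] w7.8 j [ 0.51  0.28 -0.12 -0.   -1.17 -2.13]
slide t42.7 tcp [615.5 160.1 220. ] lk [-44.6  41. ] F [ 6.4 -1.5 -2.3] w8.1 j [ 0.56  0.3  -0.09  0.   -1.18 -2.18]
slide t43.3 tcp [615.2 183.9 219.4] lk [-46.2  64.8] F [ 0.1 -0.2 -1.8] w7.8 j [ 0.59  0.31 -0.08 -0.   -1.19 -2.22]
```

```bash
python3 - <<'E'
from h import *
bot.line_to(W(-46,64.5,219),20); bot.pause(.2)
bot.move_gripper(24); bot.pause(.5); st("rel")
bot.line_to(W(-46,64.5,300),80); bot.line_to(W(-80,40,430),200); st()
bot.move_gripper(40); bot.move_ptp([398,-200,330],Q(0)); bot.pause(.4)
im=shot("pics/w6"); t=bot.camera("top"); st()
a=cv2.resize(t[115:215,110:270],None,fx=3,fy=3,interpolation=cv2.INTER_CUBIC)
b=cv2.resize(im[120:300,190:350],(480,540),interpolation=cv2.INTER_CUBIC)
cv2.imwrite("pics/c6.png",cv2.vconcat([a,b[:300]])[:,:,::-1])
E
```

```text
rel t44.8 tcp [615.3 183.6 219. ] lk [-46.   64.5] F [-0.1 -0.3 -0.5] w24.2 j [ 0.59  0.31 -0.08  0.   -1.18 -2.22]
 t46.8 tcp [579.8 161.1 428.5] lk [-80.3  40.1] F [-0.5 -1.2 -1.1] w24.0 j [ 0.59  0.18  0.21 -0.   -1.61 -2.22]
 t49.4 tcp [ 398.1 -199.9  330. ] lk [-242.9 -329.8] F [ 0.2  0.  -0.9] w40.1 j [-0.02 -0.09 -0.28  0.   -1.38 -1.55]
```

View pics/c6.png

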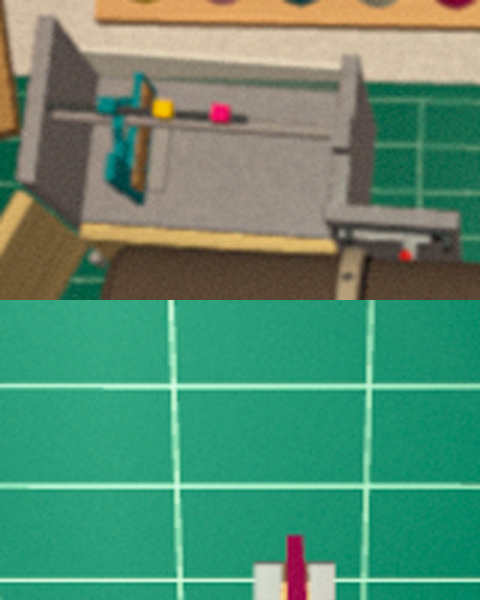

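Teal hangs upright on the rail. Pink has been knocked a few cm further off: its foot now starts at wrist row 207, before it was row 185. I'll check teal by projection and view pink's crop.

```bash
python3 - <<'E'
from h import *
im=cv2.imread("pics/w6.png")[:,:,::-1]; crop(im,220,185,130,95,6,"pics/w6c.png")
for n,(x,y,z) in dict(hook=(0,64.5,252),ear1=(-57,64.5,262),ear2=(-33,64.5,262),foot1=(-40,44.5,138),foot2=(-40,84.5,138),foot3=(40,44.5,138),board=(56,64.5,200)).items():
    print(n,((proj("top",W(x,y,z))-[110,115])*3).round())
E
```

```text
hook [116. 114.]
ear1 [105. 175.]
ear2 [109. 148.]
foot1 [162. 193.]
foot2 [118. 190.]
foot3 [171. 110.]
board [136.  71.]
```

View pics/w6c.png

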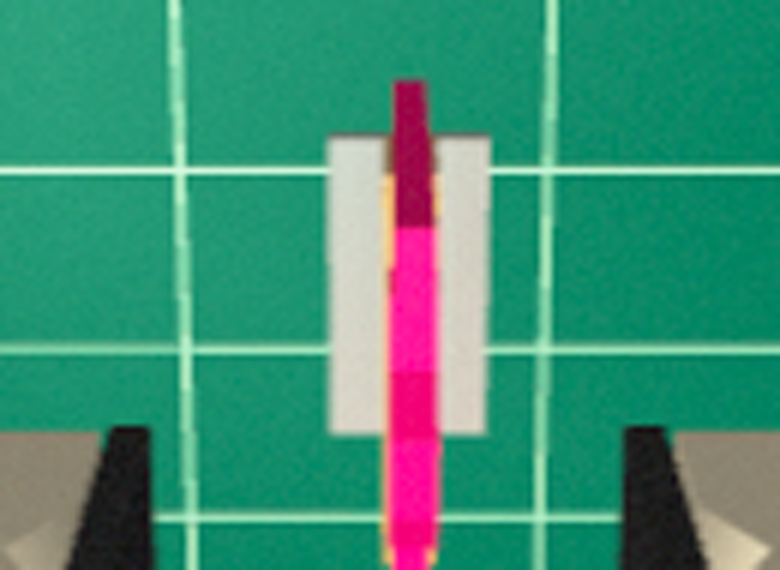

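Teal's projected features match the picture. Pink's foot corners are at crop (328,136), (490,136), (486,434), (330,434). Grasp it.

```bash
python3 - <<'E'
from h import *
px=np.array([(328,136),(490,136),(486,434),(330,434)])/6+[220,185]
o,a,l=pose_from_foot(px,"pics/w6.npy");print(o,a,l)
c=dict(bot.get_calibration("wrist"));c["view"]=np.load("pics/w6.npy")
print("ear",ray("",(220+414/6,185+228/6),127,c),hpos(o,a,-57,127))
bot.line_to(hpos(o,a,-46,200),150,Q(a)); bot.move_gripper(36)
bot.line_to(hpos(o,a,-46,85),80); st("low")
bot.move_gripper(0,35); s=st("grip");p=s["tcp_pos"]
bot.line_to([p[0],p[1],200],100); bot.pause(.2); st("lift")
bot.line_to([p[0]+20,p[1],425],200)
bot.move_ptp(W(-136,-75,425),Q(LT)); bot.pause(.2); im=shot("pics/w7");print(blob(im,"pink")); st("above")
bot.line_to(W(-136,-75,245),120); st("low")
crop(shot("pics/w8"),160,120,250,200,3,"pics/w8c.png")
E
```

```text
[ 499.99060597 -193.75701373] 8.521704996670259e-05 81.02491139572203
ear [ 441.29098255 -194.34849784  127.        ] [ 442.99060618 -193.7618711   127.        ]
low t52.4 tcp [ 454.3 -193.8   85.4] lk [-187.1 -320.8] F [ 0.6  0.6 -0.8] w36.0 j [-0.    0.21 -0.57  0.   -0.8  -1.57]
grip t53.0 tcp [ 454.  -193.8   85. ] lk [-187.4 -320.8] F [-0.4 -0.2  0.1] w7.8 j [-0.    0.21 -0.57  0.   -0.8  -1.57]
lift t54.5 tcp [ 453.8 -193.8  199.5] lk [-187.6 -320.8] F [-0.7 -0.2 -1.7] w8.1 j [-0.    0.08 -0.42 -0.   -1.07 -1.57]
(2265, array([283.4, 285. , 267. , 294. , 128.3, 363. ]))
above t57.0 tcp [518.2  48.  425.1] lk [-135.9  -76. ] F [-0.1 -0.7 -2.5] w8.3 j [ 0.47  0.03  0.04  0.   -1.58 -2.09]
low t58.6 tcp [518.5  49.1 245.7] lk [-135.6  -74.9] F [-0.7  0.5 -2.6] w7.8 j [ 0.47  0.09 -0.3   0.   -1.18 -2.09]
```

View pics/w8c.png

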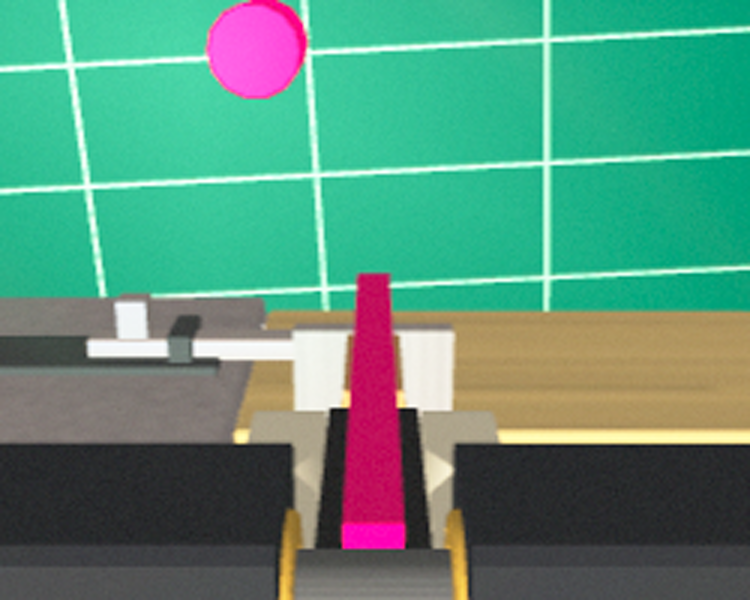

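Pink sits in the grip exactly as teal did: ear tip at (374,275), foot edge at row 328. Insert, seat, slide to y -29.5 and release.

```bash
python3 - <<'E'
from h import *
ok=1
for x in(-106,-76,-46):
    bot.line_to(W(x,-75,244),80); s=st("fwd")
    if abs(s["contact_force"]).max()>12: ok=0;break
if ok:
    for z in(226,222,220,219,218):
        bot.line_to(W(-46,-75,z),30); bot.pause(.15); s=st("low")
        if s["contact_force"][2]>1: break
    z=s["tcp_pos"][2]+.5
    for y in(-50,-29.5):
        bot.line_to(W(-46,y,z),50); s=st("slide")
    bot.line_to(W(-46,-29.5,219),20); bot.pause(.2)
    bot.move_gripper(24); bot.pause(.5); st("rel")
    bot.line_to(W(-46,-29.5,300),80); bot.line_to(W(-90,-29.5,430),200)
    bot.move_ptp(W(-250,-120,430),Q(LT)); bot.pause(.5); t=bot.camera("top"); st()
    crop(t,110,115,160,100,5,"pics/t9.png")
    for n,(x,y,z) in dict(hook=(0,-29.5,252),ear1=(-57,-29.5,262),foot1=(-40,-49.5,138),foot3=(40,-49.5,138),board=(56,-29.5,200),thook=(0,64.5,252),tear1=(-57,64.5,262),tboard=(56,64.5,200)).items():
        print(n,((proj("top",W(x,y,z))-[110,115])*5).round())
E
```

```text
fwd t59.2 tcp [548.3  47.3 243.4] lk [-105.8  -75.2] F [-0.7  0.5 -2.6] w7.7 j [ 0.44  0.14 -0.24 -0.   -1.19 -2.07]
fwd t59.8 tcp [578.   45.8 243.6] lk [-76.1 -75.1] F [-0.5  0.1 -2.8] w7.7 j [ 0.42  0.19 -0.18 -0.   -1.2  -2.04]
fwd t60.3 tcp [607.9  44.2 243.6] lk [-46.1 -75.1] F [ 0.1  0.1 -2.4] w8.1 j [ 0.39  0.24 -0.11 -0.   -1.22 -2.02]
low t61.2 tcp [608.2  44.3 226.2] lk [-45.9 -75. ] F [ 0.7  0.3 -2. ] w7.9 j [ 0.39  0.25 -0.14  0.   -1.18 -2.02]
low t61.6 tcp [608.1  44.3 222. ] lk [-46. -75.] F [-0.2  0.3 -2.3] w7.8 j [ 0.39  0.26 -0.15  0.   -1.17 -2.02]
low t62.0 tcp [608.1  44.3 220. ] lk [-46. -75.] F [ 1.2  0.2 -1.4] w7.7 j [ 0.39  0.26 -0.15  0.   -1.17 -2.02]
low t62.4 tcp [608.2  44.3 219.6] lk [-45.8 -75. ] F [-1.8 -0.2  3.9] w8.0 j [ 0.39  0.26 -0.15  0.   -1.16 -2.02]
slide t63.1 tcp [609.4  70.1 219.7] lk [-46.  -49.1] F [-0.5  2.5  0.4] w7.9 j [ 0.43  0.26 -0.14 -0.   -1.17 -2.05]
slide t63.6 tcp [610.3  90.2 219.8] lk [-46.1 -29. ] F [-1.2  0.5 -1.4] w7.5 j [ 0.46  0.27 -0.13 -0.   -1.17 -2.09]
rel t65.1 tcp [610.4  89.8 219. ] lk [-46.  -29.5] F [-0.2  0.7  0.2] w23.9 j [ 0.46  0.27 -0.13 -0.   -1.17 -2.09]
 t68.4 tcp [402.1  10.1 429.9] lk [-249.8 -119.9] F [-0.3 -0.4 -0.4] w23.7 j [ 0.52 -0.18 -0.15 -0.   -1.61 -2.15]
hook [376. 202.]
ear1 [362. 304.]
foot1 [439. 333.]
foot3 [452. 194.]
board [402. 130.]
thook [193. 189.]
tear1 [176. 292.]
tboard [227. 118.]
```

View pics/t9.png

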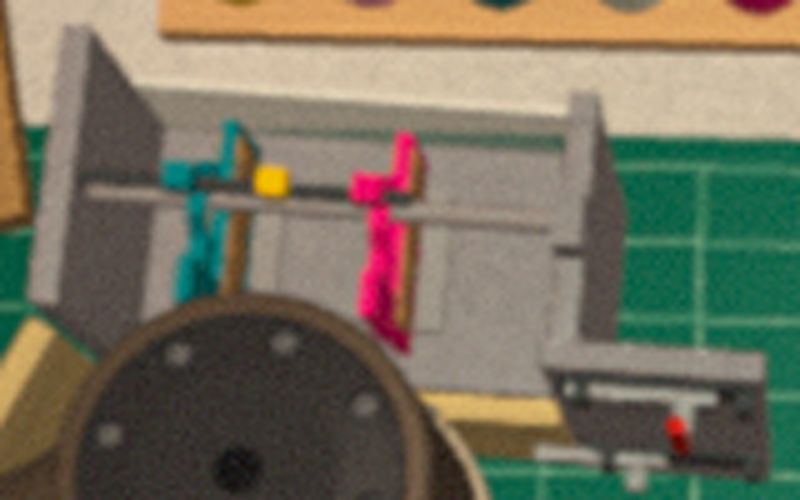

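Both holders match their projections: pink hook about (378,208), predicted (376,202), and teal likewise. No yellow holder is present. Now shut the leaf.

```bash
python3 - <<'E'
from h import *
bot.move_gripper(30)
bot.move_ptp(hp(2.0,350),Q(LT+np.pi-2.0)); bot.line_to(hp(2.0,258),100); st("at handle")
bot.move_gripper(0,20); s=st("grip")
if s["width"]>7:
    swing(2.0,0.0,14,70); st("shut"); bot.line_to(hp(-0.015,258),20); bot.pause(.3); st("pressed")
E
```

```text
at handle t71.3 tcp [418.5 365.  258.7] lk [-252.   235.4] F [ 0.1  0.4 -0.1] w30.1 j [ 1.07  0.14 -0.21  0.   -1.22 -1.55]
grip t71.7 tcp [418.7 364.3 258.3] lk [-251.8  234.7] F [ 4.3 -2.9  1.5] w9.2 j [ 1.07  0.14 -0.21  0.   -1.22 -1.55]
shut t79.7 tcp [533.9  45.  258.3] lk [-120.1  -78.2] F [-2.9  6.7  2.2] w9.3 j [ 0.45  0.11 -0.24 -0.   -1.22  1.07]
pressed t80.3 tcp [534.3  44.9 258.1] lk [-119.7  -78.3] F [-14.4  12.4  11.4] w9.5 j [ 0.45  0.11 -0.24 -0.01 -1.22  1.08]
```

```bash
python3 - <<'E'
from h import *
bot.move_gripper(30); st("rel"); bot.line_to(hp(0,350),150)
bot.move_ptp(W(-115,-193.5,350),Q(LT)); bot.line_to(W(-115,-193.5,267),100); st("at pin")
bot.move_gripper(0,25); s=st("grip")
if s["width"]>7:
    bot.line_to(W(-115,-157,267),50); bot.pause(.2); st("home")
    bot.move_gripper(30); bot.line_to(W(-115,-158,360),120)
    bot.line_to(W(-180,-158,450),200); bot.move_ptp([450,-330,420],Q(0)); bot.pause(.5); st("clear")
    t=bot.camera("top"); crop(t,40,110,280,180,2.8,"pics/end.png")
    for n,y in(("home",-160),("drawn",-195)): print(n,((proj("top",W(-115,y,300))-[40,110])*2.8).round(1))
    print("leaf corners",[((proj("top",W(-85,y,312))-[40,110])*2.8).round(1) for y in(120,-120)])
E
```

```text
rel t80.9 tcp [536.9  42.4 257.9] lk [-117.   -80.6] F [ 0.2 -0.2 -1.2] w30.1 j [ 0.44  0.11 -0.24 -0.   -1.22  1.08]
at pin t85.1 tcp [533.4 -70.4 267.7] lk [-114.6 -193.5] F [ 1.8 -0.5  0.5] w30.0 j [ 0.23  0.11 -0.23  0.   -1.24 -1.86]
grip t85.6 tcp [533.1 -70.1 267.3] lk [-114.9 -193.2] F [-1.   1.8  2.1] w9.2 j [ 0.23  0.11 -0.23 -0.   -1.24 -1.86]
home t86.7 tcp [534.9 -34.9 267.3] lk [-114.9 -157.9] F [ 0.2 -7.2  2.2] w9.2 j [ 0.3   0.1  -0.23  0.   -1.24 -1.93]
clear t90.6 tcp [ 450.1 -329.7  420.1] lk [-184.2 -456.8] F [-0.2 -0.3  0.3] w30.1 j [-0.28  0.1   0.1  -0.   -1.57 -1.29]
home [534.5 248.3]
drawn [574.7 251. ]
leaf corners [array([212.5, 189.8]), array([490.1, 208.5])]
```

View pics/end.png

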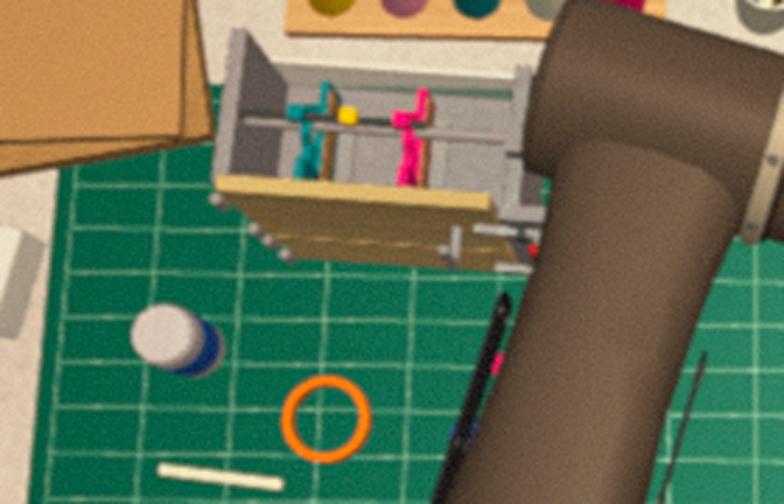

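The leaf is shut with its corners where predicted. The pin is at (533,250), predicted home (534,248). The bolt travelled 35.3 mm to its stop. Both holders hang under their flags and the bystanders I can see haven't moved. Handing in.

```bash
python3 - <<'E'
from h import *
bot.close_job(); st()
E
```

```text
the job is handed in; nothing more can be done
the job is handed in; nothing more can be done
```

I put both holders that were on the mat, teal and pink, away, shut the top half of the door, pushed its bolt home, and handed the job in at about 91 s. No yellow holder showed in any picture, so I took it as absent.

- **Order of work:** I drew the top bolt and swung the top half open to about 2.0 rad. I hung teal first and slid it to its flag, then pink. Pink had been knocked about 4 cm aside while I worked on teal, so I measured it again before picking it up.
- **Which teal:** I took the one at pixel (309,190) on the mat, 663 mm from the base. The look-alike off the mat was 777 mm away.
- **Holders:** in the last picture both hang upright under their own flags. Their features lie within about 2 px of where I predicted.
- **Door and bolt:** the leaf's edge is in its shut position. The bolt travelled 35.3 mm to its stop, and the pin shows within 1 px of home.
- **Not fully checked:** the arm partly hid both spools in the last picture and covered the chalk and charger. My paths stayed well above them, and the can, tape and marker were where they started. I felt one brief 6 N sideways blip while sliding teal, but it still ended up in place.

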